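Clamp a carton in the coding jig

ROBOT

A 6-joint arm with a two-finger parallel gripper is mounted at the origin on the work surface; the furniture and walls round the work are solid. World frame = base frame: x ahead of the robot, y to its left, z up, the work surface at z = 0. Lengths are in m, angles in rad, forces in N, time in s.
With the tool pointing down it reaches from about 0.425 to 0.95 m from the base axis. Payload 3.5 kg.
Tool frame: the origin (TCP) lies at the very end of the fingers, on their centre line; the grasp point (between the pads) lies 19 mm behind it; z points along the fingers, y is the direction in which the jaws open and shut (so a half turn about z gives the same grasp; the last joint's range is limited). The gripper opens to 85 mm and grips with 20 to 120 N. Pads are 22 mm wide; open, the fingers measure 114 mm over their backs; the gripper's body (76 mm by 85 mm) begins 54 mm behind the grasp point. The pads swing forward as they close: fully open they stand 13 mm farther back than shut.
Start: joints at [-1.479, 0.286, 1.577, -0, 1.279, -0.15], TCP at [0.162, -0.655, 0.231] pointing down, gripper open.
Joint ranges: [-2.77, 2.77], [-0.9, 2.22], [0.21, 2.48], [-1.53, 4.67], [0.24, 2.81], [-2.84, 2.84]. Speed limits (rad/s): [2.79, 2.79, 3.14, 3.14, 3.14, 3.14].

INTERFACE

Orientations are given as a unit quaternion [x, y, z, w].
In Python, from plant import ctrl, imaging gives the robot as it stands.
- The arm moves only by the shell command python3 -m creep 'ROWS' [OPENING] [FORCE]. ROWS is JSON, one flat list of numbers, 4 for each row, row after row: the shift along the tool's x, y, z in units of 25 mm (1.0 is 25 mm), then the turn about the tool's z in units of 5 degrees (1.0 is 5 degrees). A call has 1 to 20 rows; each row is the pose to reach, as a shift and turn from the pose commanded when the call began, along the tool's axes at that moment; what a row does not reach only later rows make up. A row lasts 1/12 s, in which the tool goes at most 41.7 mm and 7.16 degrees, less where a joint would pass 70% of its speed; a pose out of reach is approached as far as the arm can. A call with a gripper value outside its range is refused whole. OPENING is the closure in counts, from 0 (fully open) to 255 (shut), set as the call begins (- or left out, the last holds). The fingers move at their own pace and stop on an object; FORCE is the grip in N (left out, the last holds). Time passes only in rows, so rows that repeat a pose let the fingers close. It gives the time, the measured TCP pose, the force and the opening at its end, in the units of the state.
- ctrl.get_state(): the state, without advancing time (a new reading comes with each control period).
- imaging.read_camera(name): name is "side" or "top"; returns the picture (420x560x3 uint8, red, green, blue); there is no depth.
- imaging.camera_info(name): a dict with "intrinsics" (3x3 intrinsics, pixels), "origin" and "attitude" of the camera in the world. Camera axes: x right, y down, z forward; pixel columns grow to the right and rows downward; lengths in m; the calibration is good to about 2 mm. A picture is of the moment at which its call begins. camera_info takes no time and is no camera call.
- ctrl.sign_off(): hands the job in, once; it reports no verdict.
Trained networks look in the newest picture that a camera, given by its name, has taken for a name from the list of things; names that differ only in an ending like _2 or _b are one class to them, and where a whole thing is asked for, a point or a joint stands for the part that bears it (a point fixed in the world has none). Each returns a list of dicts, best first, with "p" (0 to 1); they miss things now and then, are a little off and sometimes report something else, mostly with a low value. They report only what shows in the picture. A call takes as long as a camera call. They do not tell look-alikes from the thing itself.
- imaging.silhouettes(camera, name): "mask" (420x560 bool, what is visible of it) and "uv" ([column, row] in pixels, amid what is visible of it).
The state is a dict: "time": time; "qpos": joint angles; "dq": joint speeds; "joint_efforts": joint torques, N m; "eef_pos": TCP position; "tcp_rot": TCP orientation; "contact_force": force on the tool from outside, world axes, zero at the start; "wrist_torque": the same for the moment, N m; "opening": opening from 0.0 (shut) to 1.0 (fully open).
Only numpy, scipy, OpenCV 4.12 (cv2) and the standard library are available. Lean on these libraries where they do the work, as an engineer would, in place of code of your own. Each camera call takes 0.05 s, during which the arm holds its last target.

TASK

Get the carton ready for date coding: push it along the jig until its end is right up against the end stop at the far end, then push the clamp lever round with a fingertip, fully home against its stop pin, so that the cam holds the carton square and tight against the long fence. Only push: do not pinch or lift the carton or the lever's knob, and leave the loose things beside the jig where they are.

Things in the scene. Friction and masses are not known exactly. Their poses are not given: they have to be found in the camera images.
- jig: Fixed jig: plywood base plate 230 (x) x 220 (y) mm, its top 12 mm above the bench. Origin: centre of the underside; x along the jig to its far end, y to its left, z up. Left: a long aluminium fence along x, inner face at y = +75 mm, 18 mm wide, from x = -108 to +106 mm, rising 26 mm above the plate.
- stop (a point): Middle of the inner face of the aluminium end stop at the jig's far end (face at x = +90 mm of the jig, reaching from y = -3 to +74 mm, 18 mm thick, rising 26 mm above the plate). Axes as the jig's.
- pin (a point): Top of the upright steel pin (8 mm thick, 48 mm above the bench) that the lever's arm rests against when closed. A like pin for the open arm stands on the jig at x = 77, y = -60 mm.
- seat (a point): Point on the jig's base plate where the middle of the carton's underside belongs: carton against end stop and long fence. Axes as the jig's.
- carton: The only carton on the jig, 61 x 90 x 46 mm high, about 0.34 kg (slides under a push of some 2 to 8 N), lying loose between the long fence and the cam, its 90 mm side along the jig, some 35 to 60 mm short of the end stop and a few mm off the fence. Origin: centre of the underside; its y axis is its long side (along the jig, pointing to the far end when square), z up.
- pivot (a point): Axis of the clamp lever (vertical), 51 mm above the bench. On it turns a black plastic cam, a 40 mm disc whose centre is 12 mm off the axis, 14 to 39 mm above the bench, on the right-hand side of the carton. A steel pivot bolt ends 57 mm above the bench.
- knob (a point): Middle of the lever's upright black knob (about 17 to 20 mm thick, from 47 to 83 mm above the bench) at the end of the flat steel arm (18 mm wide, 43 to 51 mm above the bench), 95 mm from the pivot's axis.
- clamp_lever (a joint): Angle of the clamp lever, rad. 0: open. It grows clockwise seen from above; 1.95: fully closed, on its stop pin, arm along the jig's -x. The arm's heading in the jig's frame is -1.19 minus this value. It stays where left. Pushing the knob takes about 1 N; with the carton seated the cam presses it from about 1.6 on, and the push grows to some 5 N at the pin.
- label_roll: Roll of labels standing loose beside the jig, 62 mm across, 50 mm high; origin: centre of the underside. A bystander.
- small_box: Small box standing loose beside the jig, 46 x 60 x 30 mm; origin: centre of the underside. A bystander.
- tape_roll: Roll of tape lying loose beside the jig, 102 mm across, 48 mm high; origin: centre of the underside. A bystander.
Mind the look-alikes: they are no part of the job. What is shaped like the carton but green, pink or turquoise is not meant.

How it is judged:
On the way, in this order (a step that is already met when the one before it is completed fails the run):
1. the carton is pushed up to the end stop (within 4 mm) while the clamp lever is still open (x of carton in the frame of seat above -0.004 m and value of joint clamp_lever below 1.3 rad), for 0.1 s.
2. the clamp lever is turned fully home (value of joint clamp_lever above 1.84 rad), for 0.1 s.
At the end, for the whole second after the job is handed in: The lever is on its stop pin (joint above 1.84 rad); the carton is flat on the base plate, within 4 mm of the end stop, within 3 mm of the long fence and square to it within 0.05 rad; the cam presses on it with more than 5 N without help; everything is at rest (value of joint clamp_lever above 1.84 rad and x of carton in the frame of seat between -0.004 and 0.004 m and y of carton in the frame of seat between -0.003 and 0.003 m and z of carton in the frame of seat below 0.004 m and angle between the y axis of carton and the x axis of jig, either way round below 0.05 rad and contact force between clamp_lever and carton above 5 N and linear speed of carton below 0.01 m/s); the robot touches nothing.
It fails at once if the carton is lifted (more than 12 mm) or tipped (z of carton in the frame of seat above 0.012 m or angle between carton's own z axis and vertical above 0.2 rad).
It fails at once if the carton is taken between the fingers (x of the grasp point in the frame of carton between -0.028 and 0.028 m and y of the grasp point in the frame of carton between -0.043 and 0.043 m and z of the grasp point in the frame of carton below 0.05 m).
It fails at once if the lever's knob is taken between the fingers (distance between the grasp point and knob below 0.01 m).
It fails at once if a loose thing beside the jig is moved more than 15 mm (distance of any of label_roll, small_box, tape_roll from where it was at the start of the episode above 0.015 m).
It also fails if it takes over 48 s, if anything falls off the work surface, if the arm or the gripper's body presses on something with over 40 N, if the wrist force passes 120 N, or if a joint passes its speed limit or range.

## Working session

There is one attempt and no reset: what is moved stays moved. The work goes in short steps, Python scripts to look and compute and a shell command to move; the robot and the scene stay as the last step left them, time stands still between calls to the robot, and variables do not carry over. Pictures are saved under pics/ and viewed, and the job is handed in when it is done.

```bash
mkdir -p pics; ls
python3 - <<'E'
from plant import ctrl, imaging
import cv2
print(ctrl.get_state())
for n in("side","top"):
    im=imaging.read_camera(n); cv2.imwrite(f"pics/{n}0.png",im[:,:,::-1]); print(n,imaging.camera_info(n))
E
```

```text
pics
{'time': 0.0, 'qpos': array([-1.47902446e+00,  2.87180818e-01,  1.57813486e+00, -4.53234288e-06,
        1.27857511e+00, -1.49986030e-01]), 'dq': array([ 1.48230030e-06,  1.08893660e-03, -9.77378406e-06, -1.31951354e-03,
        2.41808029e-04, -4.32687128e-04]), 'joint_efforts': array([-9.43709529e-04, -4.05977368e+01, -2.92627305e+01, -2.04109942e-04,
        5.85088841e-03, -1.55917828e-06]), 'eef_pos': array([ 0.16157976, -0.65472352,  0.22995987]), 'tcp_rot': array([ 9.92702297e-01,  1.20585361e-01,  3.12728968e-05, -1.14864562e-03]), 'contact_force': array([-0.15841638,  0.74115277,  0.44753505]), 'wrist_torque': array([ 0.02245183,  0.02101583, -0.00412669]), 'opening': 0.998822258053981}
side {'intrinsics': array([[519.44708533,   0.        , 271.53370295],
       [  0.        , 519.44708533, 211.04270706],
       [  0.        ,   0.        ,   1.        ]]), 'origin': array([1.56886406, 0.67812343, 0.77895919]), 'attitude': array([ 0.45443999,  0.72884931, -0.44098693, -0.26037188])}
top {'intrinsics': array([[502.31150675,   0.        , 277.26399926],
       [  0.        , 502.31150675, 214.37293734],
       [  0.        ,   0.        ,   1.        ]]), 'origin': array([0.19245866, 0.08122424, 1.51666959]), 'attitude': array([-0.70032753,  0.71070699, -0.0523587 ,  0.04117641])}
```

View pics/side0.png

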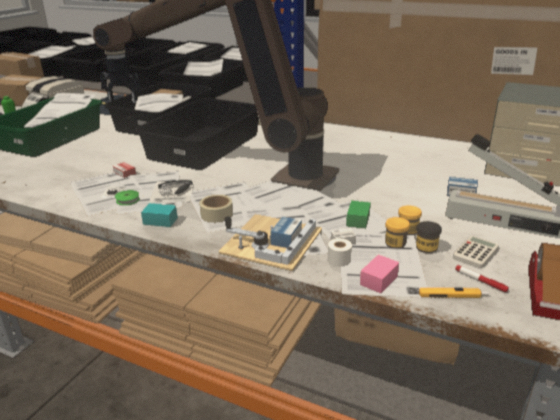

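View pics/top0.png

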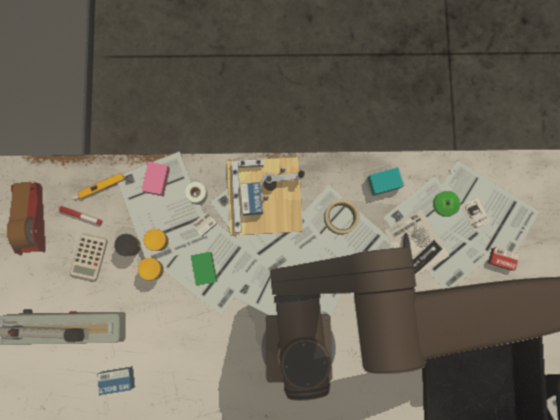

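```bash
cat > h.py <<'E'
import numpy as np, cv2
from plant import ctrl, imaging
from scipy.spatial.transform import Rotation as R
I={n:imaging.camera_info(n) for n in("side","top")}
def proj(n,P):
    c=I[n]; P=np.atleast_2d(P); q=(P-c['origin'])@R.from_quat(c['attitude']).as_matrix()
    u=q@c['intrinsics'].T; return u[:,:2]/u[:,2:]
def unproj(n,uv,z):
    c=I[n]; uv=np.atleast_2d(uv).astype(float)
    d=np.c_[uv,np.ones(len(uv))]@np.linalg.inv(c['intrinsics']).T@R.from_quat(c['attitude']).as_matrix().T
    return c['origin']+d*((z-c['origin'][2])/d[:,2])[:,None]
def crop(n,f,x0,y0,w,h,s,name):
    im=f[y0:y0+h,x0:x0+w]; im=cv2.resize(im,None,fx=s,fy=s,interpolation=cv2.INTER_CUBIC)
    cv2.imwrite(name,im[:,:,::-1])
E
python3 - <<'E'
from h import *
t=imaging.read_camera("top"); s=imaging.read_camera("side")
crop("top",t,215,140,150,110,5,"pics/t1.png"); crop("side",s,185,180,180,100,4.4,"pics/s1.png")
print(proj("top",[[0,0,0],[.5,0,0],[.5,.1,0]]), proj("side",[[.5,0,0],[.6,0,0]]))
for n in("top","side"):
  for k in("jig","carton","knob","label_roll","small_box","tape_roll","pin","pivot"):
    for r in imaging.silhouettes(n,k)[:6]:
        m=r["mask"]; ys,xs=np.nonzero(m)
        print(n,k,round(r["p"],2),np.round(r["uv"],1),m.sum(),xs.min(),xs.max(),ys.min(),ys.max(),unproj(n,r["uv"],{"jig":.012,"carton":.058,"knob":.07}.get(k,.04)).round(3)[0])
E
```

```text
[[298.23909798 346.8102069 ]
 [294.79341747 180.05136359]
 [262.27530256 180.45672107]] [[234.35835946 241.99593929]
 [215.56350892 259.75574276]]
top jig 0.89 [268.1 192.8] 4797 227 304 157 234 [0.459 0.083 0.012]
top carton 0.9 [201.2 266.9] 689 191 216 252 285 [0.237 0.278 0.058]
top carton 0.82 [157.5 179.8] 771 142 169 161 196 [0.494 0.408 0.058]
top carton 0.73 [384.1 182.1] 692 368 402 168 195 [ 0.479 -0.262  0.058]
top carton 0.69 [253.  196.6] 675 241 262 182 215 [0.44  0.127 0.058]
top knob 0.58 [280.6 179.8] 356 264 304 170 190 [0.487 0.045 0.07 ]
top label_roll 0.54 [200.3 192. ] 360 186 208 182 203 [0.459 0.284 0.04 ]
top small_box 0.58 [204.2 224.5] 288 193 215 213 234 [0.362 0.272 0.04 ]
top tape_roll 0.67 [252.4 197. ] 656 240 262 182 215 [0.442 0.129 0.04 ]
top tape_roll 0.62 [348.2 205.4] 588 324 359 199 234 [ 0.413 -0.156  0.04 ]
top tape_roll 0.33 [267.8 193.5] 4820 227 304 157 236 [0.452 0.084 0.04 ]
top pin 0.75 [268.3 192. ] 4826 227 304 157 235 [0.457 0.082 0.04 ]
top pivot 0.73 [268.3 195.9] 4616 227 304 159 234 [0.445 0.082 0.04 ]
side jig 0.6 [262.7 245.8] 
[... 274 characters left out ...]
4.1 232.6] 730 269 301 217 248 [0.481 0.149 0.058]
side carton 0.59 [378.8 272.7] 1047 360 398 256 293 [0.554 0.433 0.058]
side knob 0.71 [250.  230.3] 427 225 267 217 245 [0.527 0.069 0.07 ]
side label_roll 0.72 [340.8 252.7] 565 328 351 239 266 [0.484 0.313 0.04 ]
side small_box 0.52 [344.4 232.6] 251 331 355 229 243 [0.384 0.287 0.04 ]
side small_box 0.51 [262.6 245. ] 3013 219 321 215 270 [0.536 0.111 0.04 ]
side tape_roll 0.94 [217.  210.7] 758 199 232 196 222 [ 0.423 -0.104  0.04 ]
side pin 0.59 [260.2 244.7] 3038 219 321 215 270 [0.538 0.105 0.04 ]
side pin 0.36 [344.9 234.6] 268 330 355 228 244 [0.394 0.292 0.04 ]
side pivot 0.57 [264.1 246.6] 2975 221 320 216 270 [0.542 0.119 0.04 ]
```

View pics/t1.png

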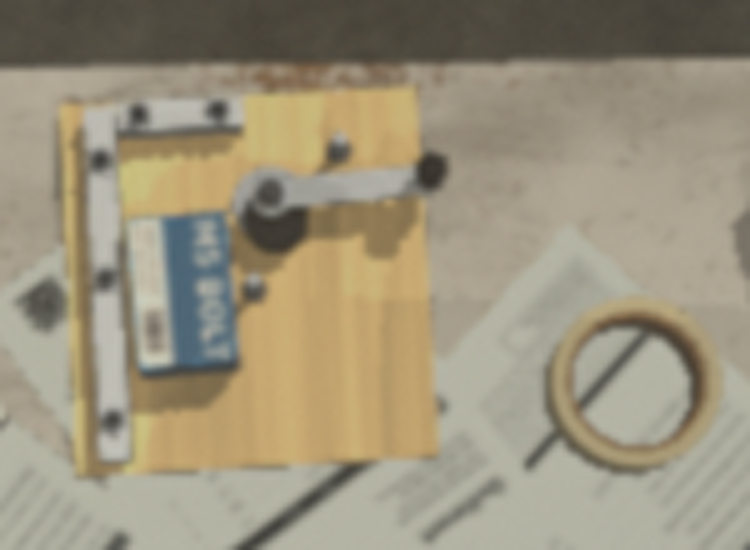

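View pics/s1.png

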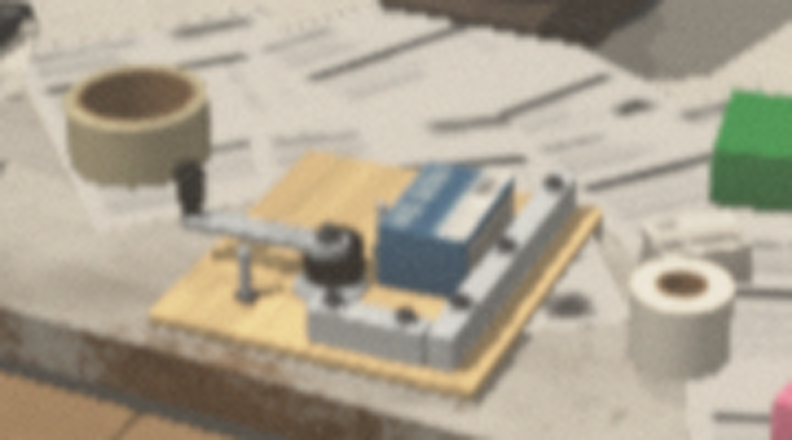

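```bash
cat > fit.py <<'E'
from h import *
from scipy.optimize import least_squares
def tp(c,s=5,o=(215,140)): return (np.array(c,float)+.5)/s-.5+np.array(o)
def sd(c): return (np.array(c,float)+.5)/4.4-.5+np.array([185,180])
J=np.array([[.115,.11,.012],[.115,-.11,.012],[-.115,-.11,.012],[-.115,.11,.012]])
tc=tp([[62,102],[417,88],[439,458],[77,475]])
# side order: TL(x+,y+)=(470,395); (x+,y-)=(150,318); (x-,y-)=(310,152); (x-,y+)=(602,208)
sc=sd([[470,395],[150,318],[310,152],[602,208]])
def W(p,P): c,s=np.cos(p[2]),np.sin(p[2]); P=np.atleast_2d(P); return np.c_[p[0]+c*P[:,0]-s*P[:,1],p[1]+s*P[:,0]+c*P[:,1],P[:,2]]
if __name__=="__main__":
    for w in((1,1),(1,0),(0,1)):
        r=least_squares(lambda p:np.r_[w[0]*(proj("top",W(p,J))-tc).ravel(),w[1]*(proj("side",W(p,J))-sc).ravel()],[.46,.083,.05])
        print(w,r.x.round(4),r.fun.round(1))
        if w[0]==w[1]: p=r.x
    print("top corners",unproj("top",tc,.012).round(3)); 
    def inj(x): c,s=np.cos(p[2]),np.sin(p[2]); d=x[:,:2]-p[:2]; return np.c_[c*d[:,0]+s*d[:,1],-s*d[:,0]+c*d[:,1]]
    ct=unproj("top",tp([[128,218],[222,211],[239,368],[141,375]]),.058); print("carton top",ct.round(4),inj(ct).round(4),ct.mean(0))
    for nm,c,z in(("pivot",[268,191],.057),("knob",[431,166],.083),("pin",[253,282],.048),("pinopen",[338,146],.048),("tapeC",[634,384],.048)):
        x=unproj("top",tp([c]),z); print(nm,x.round(4),inj(x).round(4))
    for nm,c,z in(("knob",[190,170],.083),("pivot",[337,235],.057),("pin",[384,207],.048),("pinopen",[243,248],.048)):
        x=unproj("side",sd([c]),z); print("side",nm,x.round(4),inj(x).round(4))
E
python3 fit.py
```

```text
(1, 1) [0.453  0.0953 0.0378] [-0.8 -0.3 -0.1 -1.  -0.1 -0.6 -0.7 -0.2  0.3 -1.4 -1.2 -1.8 -0.3 -1.3
  0.6 -0.3]
(1, 0) [0.4514 0.094  0.0339] [-0.2  0.   0.4 -0.4  0.3  0.1 -0.5  0.2 -0.  -0.  -0.  -0.  -0.  -0.
  0.  -0. ]
(0, 1) [0.4582 0.0984 0.0427] [-0.  -0.  -0.  -0.  -0.  -0.  -0.  -0.   0.8 -0.2 -1.2 -0.5 -0.5 -0.3
  0.8  0.6]
top corners [[ 0.563  0.207  0.012]
 [ 0.569 -0.011  0.012]
 [ 0.341 -0.019  0.012]
 [ 0.333  0.199  0.012]]
carton top [[0.4808 0.1645 0.058 ]
 [0.4843 0.109  0.058 ]
 [0.3906 0.1001 0.058 ]
 [0.3872 0.1575 0.058 ]] [[ 0.0304  0.0681]
 [ 0.0318  0.0125]
 [-0.0622  0.0071]
 [-0.0634  0.0646]] [0.43574559 0.13275377 0.058     ]
pivot [[0.4962 0.0817 0.057 ]] [[ 0.0427 -0.0152]]
knob [[ 0.5045 -0.0135  0.083 ]] [[ 0.0473 -0.1107]]
pin [[0.4433 0.0913 0.048 ]] [[-0.0099 -0.0036]]
pinopen [[0.5249 0.0395 0.048 ]] [[ 0.0698 -0.0585]]
tapeC [[ 0.3792 -0.133   0.048 ]] [[-0.0824 -0.2253]]
side knob [[ 0.5142 -0.0073  0.083 ]] [[ 0.0572 -0.1049]]
side pivot [[0.5075 0.0925 0.057 ]] [[ 0.0544 -0.0049]]
side pin [[0.4509 0.0962 0.048 ]] [[-0.002   0.0009]]
side pinopen [[0.5327 0.0396 0.048 ]] [[ 0.0775 -0.0587]]
```

```bash
cat >> h.py <<'E'
JP=[.4535,.0955,.0370]
def wj(x,y): c,s=np.cos(JP[2]),np.sin(JP[2]); return JP[0]+c*x-s*y, JP[1]+s*x+c*y
def tool():
    s=ctrl.get_state(); M=R.from_quat(s['tcp_rot']).as_matrix(); return s,M
def rel(x,y,z,yaw=None):
    s,M=tool(); d=M.T@(np.array([x,y,z])-s['eef_pos'])/.025
    psi=np.arctan2(M[1,0],M[0,0]); t=0 if yaw is None else np.degrees((psi-yaw+np.pi)%(2*np.pi)-np.pi)/5
    print("rel",d.round(2),"turn",round(t,2),"psi",psi.round(3)); return d
def show():
    s,M=tool(); p=s['eef_pos']; d=p[:2]-JP[:2]; c,k=np.cos(JP[2]),np.sin(JP[2])
    print("t",round(s['time'],2),"tcp",p.round(4),"jig",np.round([c*d[0]+k*d[1],-k*d[0]+c*d[1]],4),"r",np.hypot(*p[:2]).round(4),"psi",np.arctan2(M[1,0],M[0,0]).round(3),"tilt",np.arccos(-M[2,2]).round(4),"F",s['contact_force'].round(1),"q",s['qpos'].round(3),"op",round(s['opening'],2))
E
python3 -m creep '[4,-3,0.3,0.5, 8,-5.5,0.6,1, 12,-8.5,0.9,1.5, 17.8,-12.3,1.2,2.4, 17.8,-12.3,1.2,2.4, 17.8,-12.3,1.2,2.4, 17.8,-12.3,1.2,2.4, 17.8,-12.3,1.2,2.4, 17.8,-12.3,1.2,2.4, 17.8,-12.3,1.2,2.4, 17.8,-12.3,1.2,2.4, 17.8,-12.3,1.2,2.4, 17.8,-12.3,1.2,2.4, 17.8,-12.3,1.2,2.4]' 255 40; python3 -c "
from h import *
show(); rel(.45,.13,.15,.037)"
```

```text
time: 2.17
eef_pos: [0.5234, -0.2446, 0.2011]
tcp_rot: [1.0, 0.019, 0.001, -0.001]
contact_force: [-0.8, 0.4, 0.5]
opening: -0.002
t 2.17 tcp [ 0.5234 -0.2446  0.2011] jig [ 0.0573 -0.3425] r 0.5778 psi 0.039 tilt 0.0029 F [-0.8  0.4  0.5] q [-0.614  0.101  1.849  0.003  1.192  0.917] op -0.0
rel [ -2.36 -15.08   2.08] turn 0.02 psi 0.039
```

```bash
python3 -m creep '[-2.4,-15,3,0, -2.4,-15,3,0, -2.4,-15,3,0, -2.4,-15,3,0, -2.4,-15,3,0, -2.4,-15,3,0, -2.4,-15,3,0, -2.4,-15,3,0, -2.4,-15,3,0, -2.4,-15,3,0, -2.4,-15,3,0]'; python3 -c "
from h import *
show()"; python3 -m creep '[-1.5,0,0,0,-3,0,0,0,-3,0,0,0,-3,0,0,0]'; python3 -c "
from h import *
show()"
```

```text
time: 3.08
eef_pos: [0.4464, 0.125, 0.1255]
tcp_rot: [1.0, 0.019, -0.001, -0.0]
contact_force: [-0.3, -0.8, 0.2]
opening: -0.001
t 3.08 tcp [0.4464 0.125  0.1255] jig [-0.006   0.0298] r 0.4636 psi 0.037 tilt 0.0018 F [-0.3 -0.8  0.2] q [ 0.053 -0.069  2.17   0.     1.042  1.587] op -0.0
time: 3.42
eef_pos: [0.3716, 0.1194, 0.1259]
tcp_rot: [1.0, 0.016, 0.0, 0.0]
contact_force: [0.9, -0.5, 0.4]
opening: -0.001
t 3.42 tcp [0.3716 0.1194 0.1259] jig [-0.0809  0.0269] r 0.3903 psi 0.032 tilt 0.0005 F [ 0.9 -0.5  0.4] q [ 0.05  -0.263  2.335 -0.     1.07   1.589] op -0.0
```

```bash
python3 -m creep '[-0.2,-0.4,0,0, -0.2,-0.4,1.2,0, -0.2,-0.4,2.4,0, -0.2,-0.4,3.2,0, -0.2,-0.4,3.7,0, -0.2,-0.4,3.7,0]'; python3 -c "
from h import *
show()
t=imaging.read_camera('top'); s=imaging.read_camera('side')
crop('top',t,215,140,150,110,5,'pics/t2.png'); crop('side',s,185,150,180,130,4.4,'pics/s2.png')
"
```

```text
time: 3.92
eef_pos: [0.3674, 0.1291, 0.0319]
tcp_rot: [1.0, 0.015, -0.002, 0.0]
contact_force: [-0.8, 0.1, -0.2]
opening: 0.002
t 3.92 tcp [0.3674 0.1291 0.0319] jig [-0.0848  0.0368] r 0.3894 psi 0.031 tilt 0.0042 F [-0.8  0.1 -0.2] q [ 0.076 -0.072  2.382 -0.     0.836  1.616] op 0.0
```

View pics/s2.png

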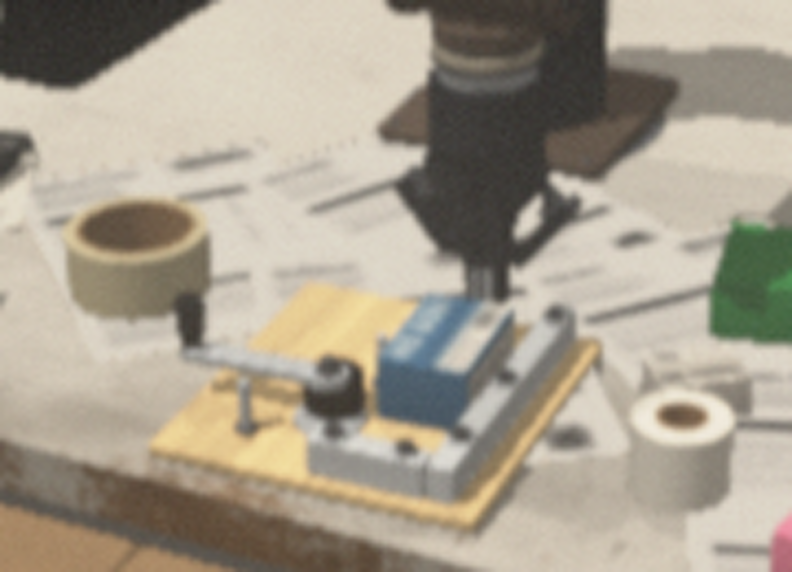

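View pics/t2.png

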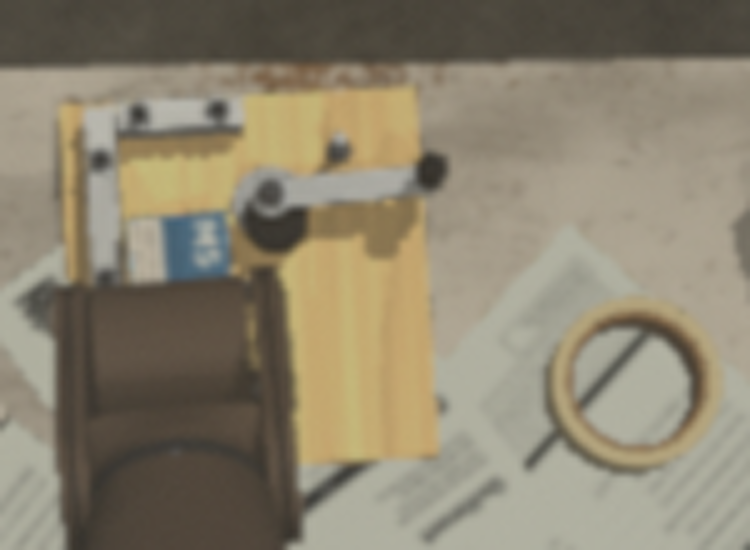

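```bash
python3 -m creep '[0.3,0,0,0, 0.6,0,0,0, 0.8,0,0,0,1,0,0,0,1.2,0,0,0,1.4,0,0,0,1.6,0,0,0,1.8,0,0,0,2,0,0,0,2.2,0,0,0,2.4,0,0,0,2.4,0,0,0]'; python3 -c "
from h import *
show()
t=imaging.read_camera('top'); s=imaging.read_camera('side')
crop('top',t,215,140,150,110,5,'pics/t3.png'); crop('side',s,205,180,130,100,6,'pics/s3.png')
"
```

```text
time: 5.02
eef_pos: [0.4294, 0.132, 0.0341]
tcp_rot: [1.0, 0.016, 0.001, -0.0]
contact_force: [-0.9, -0.2, 0.3]
opening: -0.002
t 5.02 tcp [0.4294 0.132  0.0341] jig [-0.0227  0.0373] r 0.4492 psi 0.032 tilt 0.0029 F [-0.9 -0.2  0.3] q [ 0.072  0.059  2.247 -0.     0.833  1.61 ] op -0.0
```

View pics/s3.png

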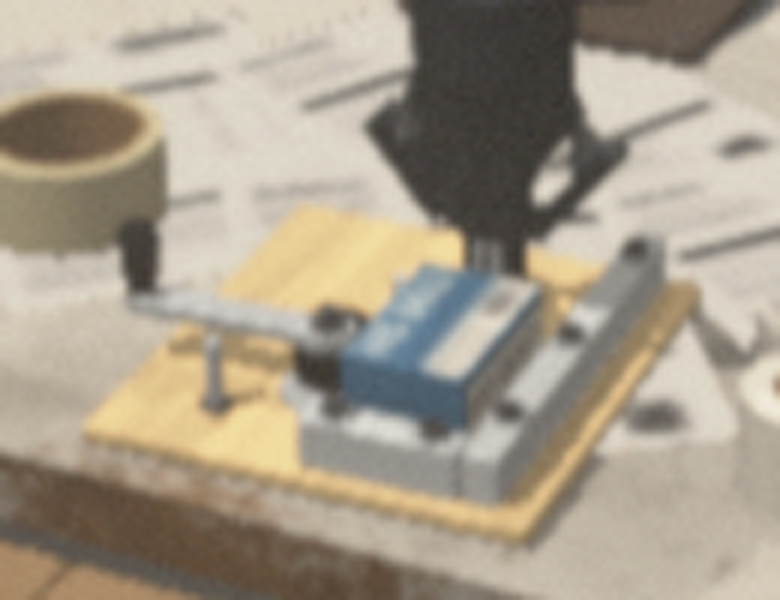

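View pics/t3.png

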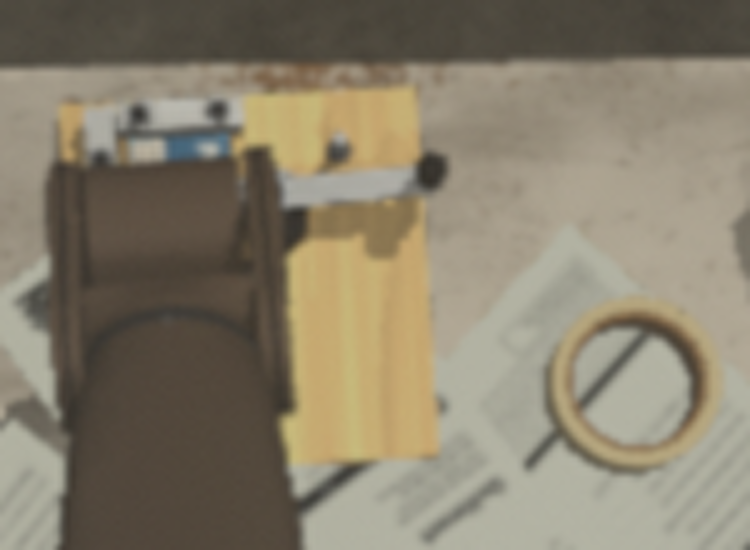

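```bash
S='from h import *
show()'; python3 -m creep '[0.1,0,0,0, 0.2,0,0,0, 0.3,0,0,0]' >/dev/null; python3 -c "$S"; python3 -m creep '[0.08,0,0,0,0.08,0,0,0]'>/dev/null; python3 -c "$S"
```

```text
t 5.37 tcp [0.4347 0.1322 0.0337] jig [-0.0175  0.0374] r 0.4543 psi 0.032 tilt 0.0015 F [-2.8  0.2  1.6] q [0.071 0.073 2.232 0.    0.837 1.61 ] op 0.0
t 5.53 tcp [0.4377 0.1323 0.0338] jig [-0.0145  0.0373] r 0.4572 psi 0.032 tilt 0.0008 F [-0.9 -1.1 -1.2] q [ 0.071  0.078  2.227 -0.     0.836  1.609] op -0.0
```

```bash
S='from h import *
show()'; for i in 1; do python3 -m creep '[0.08,0,0,0,0.08,0,0,0]'>/dev/null; python3 -c "$S"; python3 -m creep '[0.08,0,0,0,0.08,0,0,0]'>/dev/null; python3 -c "$S";python3 -m creep '[0.08,0,0,0,0.08,0,0,0]'>/dev/null; python3 -c "$S"; done
python3 -c "
from h import *
t=imaging.read_camera('top'); s=imaging.read_camera('side')
crop('top',t,225,145,70,50,10,'pics/t4.png'); crop('side',s,245,205,80,60,10,'pics/s4.png')
"
```

```text
t 5.7 tcp [0.4391 0.1323 0.0337] jig [-0.013   0.0373] r 0.4586 psi 0.032 tilt 0.0006 F [-2.4  0.5  2. ] q [ 0.071  0.082  2.223 -0.     0.837  1.609] op 0.0
t 5.87 tcp [0.4391 0.1323 0.0334] jig [-0.0131  0.0373] r 0.4586 psi 0.033 tilt 0.0064 F [-7.3 -1.8  5.1] q [ 0.071  0.085  2.22  -0.     0.843  1.609] op 0.0
t 6.03 tcp [0.439  0.1323 0.033 ] jig [-0.0131  0.0374] r 0.4585 psi 0.033 tilt 0.012 F [-13.   -1.4  10.7] q [ 0.071  0.089  2.217 -0.     0.848  1.609] op 0.0
```

View pics/s4.png

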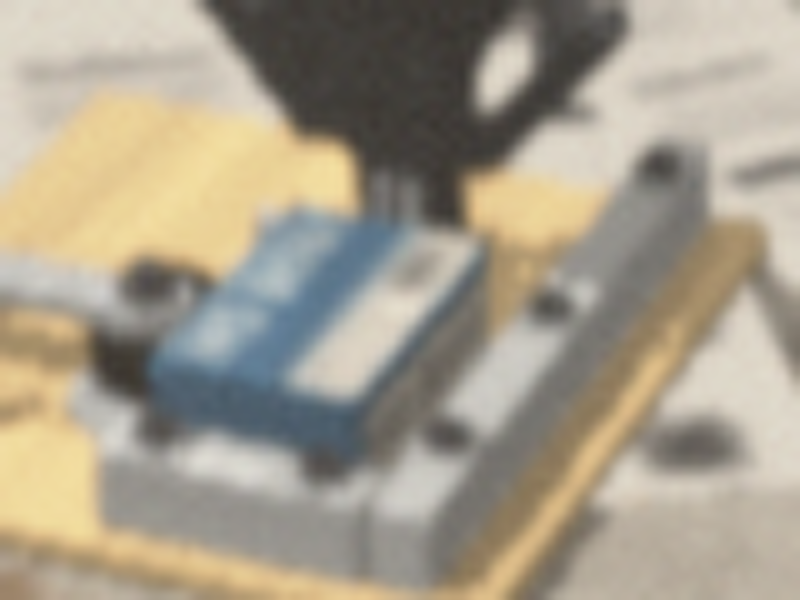

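View pics/t4.png

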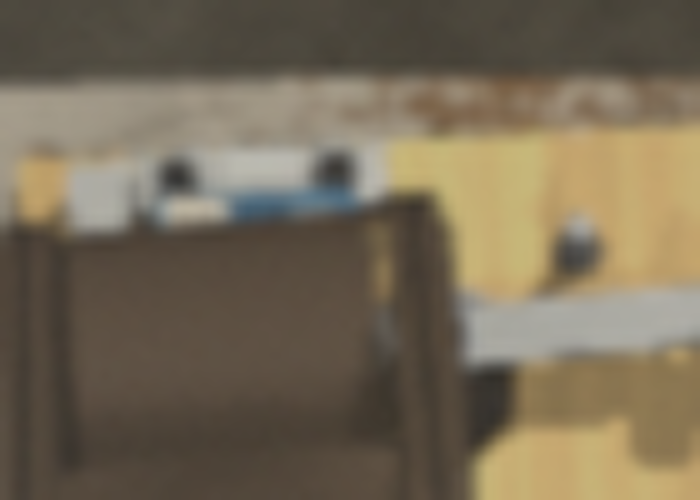

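TCP stalled at jig x ≈ −13 mm while the force rose to 13 N, so the carton is on the stop. Its side is still a few mm off the fence, and the lever is still open. Next I back off, rise, and go to the far side of the knob.

```bash
python3 -m creep '[-0.6,0,0,0, -1.2,0,0,0, -1.2,0,-1.3,0, -1.2,0,-2.6,0, -1.2,0,-4,0, -0.5,1,-4,-1.4, 0.5,1.8,-4,-2.8, 1.2,2.6,-4,-4.2, 2,3.4,-4,-5.6, 2.8,4.2,-4,-7, 3.5,5,-4,-8.4, 4.2,5.7,-4,-9.8, 4.5,5.7,-4,-11.2, 4.5,5.7,-4,-12.6, 4.5,5.7,-4,-14, 4.5,5.7,-4,-15.4,4.5,5.7,-4,-16.8,4.5,5.7,-4,-17.8,4.5,5.7,-4,-17.8]'; python3 -c "
from h import *
show()
t=imaging.read_camera('top'); s=imaging.read_camera('side')
crop('top',t,215,140,150,110,5,'pics/t5.png'); crop('side',s,185,150,180,130,4.4,'pics/s5.png')
"
```

```text
time: 7.72
eef_pos: [0.5611, -0.0066, 0.1342]
tcp_rot: [0.701, 0.713, 0.001, 0.001]
contact_force: [-0.3, 0.4, 0.2]
opening: 0.0
t 7.72 tcp [ 0.5611 -0.0066  0.1342] jig [ 0.1038 -0.106 ] r 0.5612 psi 1.587 tilt 0.0026 F [-0.3  0.4  0.2] q [-0.193  0.137  1.94   0.     1.062 -0.209] op 0.0
```

View pics/s5.png

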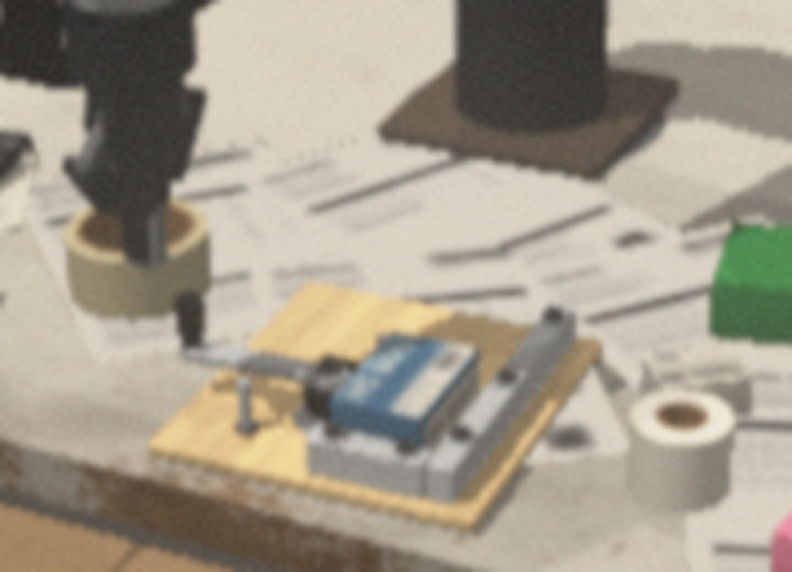

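View pics/t5.png

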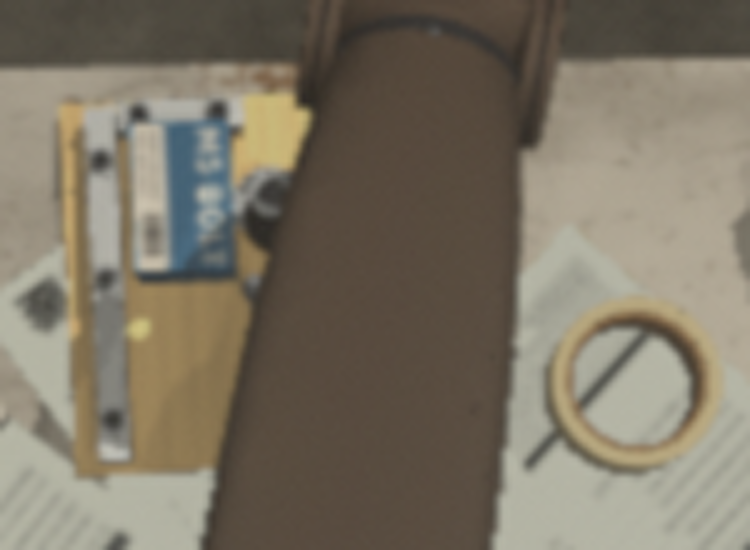

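```bash
python3 -c "
from h import *
f=lambda P:((proj('side',P)-[185,150]+.5)*4.4).round(0)
s,M=tool(); p=s['eef_pos'].copy(); print('tcp',f(p)); 
for z in(.06,): p[2]=z; print('low',f(p))
x,y=wj(.056,-.110); print('knob top/bot',(x,y),f([[x,y,.083],[x,y,.047]]))
"
```

```text
tcp [[146. 263.]]
low [[155. 369.]]
knob top/bot (np.float64(0.5135307437980727), np.float64(-0.012353186318486475)) [[184. 300.]
 [188. 350.]]
```

```bash
python3 -m creep '[0,0,1,0,0,0,2,0,0,0,2.95,0,0,0,2.95,0]'
cat > arc.py <<'E'
from h import *
import sys
show()
s,M=tool(); P=np.array([.047,-.017]); d=float(sys.argv[1])
for th in map(float,sys.argv[2:]):
    K=P+.095*np.array([np.cos(th),np.sin(th)]); t=np.array([np.sin(th),-np.cos(th)]); F=K-d*t
    x,y=wj(*F); r=M.T@(np.array([x,y,.060])-s['eef_pos'])/.025
    psi=np.arctan2(M[1,0],M[0,0]); want=th+np.pi+JP[2]-.0
    print(round(th,2),F.round(3),r.round(2),"turn",round(np.degrees((psi-want+np.pi)%(2*np.pi)-np.pi)/5,2))
E
python3 arc.py .024 -1.2 -1.3 -1.4 -1.5 -1.6 -1.7 -1.8 -1.9 -2.0 -2.1 -2.2
```

```text
time: 8.15
eef_pos: [0.5566, -0.0057, 0.0551]
tcp_rot: [0.703, 0.712, -0.002, -0.004]
contact_force: [-0.6, -0.0, -0.6]
opening: -0.003
t 8.15 tcp [ 0.5566 -0.0057  0.0551] jig [ 0.0993 -0.105 ] r 0.5566 psi 1.584 tilt 0.009 F [-0.6 -0.  -0.6] q [-0.193  0.247  1.979 -0.     0.924 -0.205] op -0.0
-1.2 [ 0.104 -0.097] [ 0.33  0.17 -0.2 ] turn -4.53
-1.3 [ 0.096 -0.102] [ 0.11 -0.15 -0.19] turn -3.38
-1.4 [ 0.087 -0.107] [-0.07 -0.5  -0.19] turn -2.23
-1.5 [ 0.078 -0.11 ] [-0.22 -0.86 -0.19] turn -1.09
-1.6 [ 0.068 -0.113] [-0.34 -1.24 -0.19] turn 0.06
-1.7 [ 0.059 -0.114] [-0.41 -1.62 -0.18] turn 1.2
-1.8 [ 0.049 -0.115] [-0.45 -2.01 -0.18] turn 2.35
-1.9 [ 0.039 -0.115] [-0.45 -2.4  -0.18] turn 3.5
-2.0 [ 0.029 -0.113] [-0.4  -2.79 -0.17] turn 4.64
-2.1 [ 0.02  -0.111] [-0.32 -3.18 -0.17] turn 5.79
-2.2 [ 0.01  -0.108] [-0.2  -3.55 -0.17] turn 6.93
```

```bash
python3 -m creep '[0,-0.3,0,0, -0.1,-0.6,0,-0.5, -0.2,-0.9,0,-0.5, -0.35,-1.25,0,0, -0.4,-1.6,0,1.2, -0.45,-2,0,2.3, -0.45,-2,0,2.3]'; python3 -c "
from h import *
show()
t=imaging.read_camera('top'); s=imaging.read_camera('side')
crop('top',t,215,140,150,110,5,'pics/t6.png'); crop('side',s,185,150,180,130,4.4,'pics/s6.png')
"
```

```text
time: 8.73
eef_pos: [0.51, -0.0188, 0.0617]
tcp_rot: [0.771, 0.637, 0.001, 0.001]
contact_force: [0.2, -0.0, 0.2]
opening: -0.003
t 8.73 tcp [ 0.51   -0.0188  0.0617] jig [ 0.0522 -0.1163] r 0.5103 psi 1.381 tilt 0.0024 F [ 0.2 -0.   0.2] q [-0.236  0.137  2.095 -0.     0.907 -0.046] op -0.0
```

View pics/s6.png

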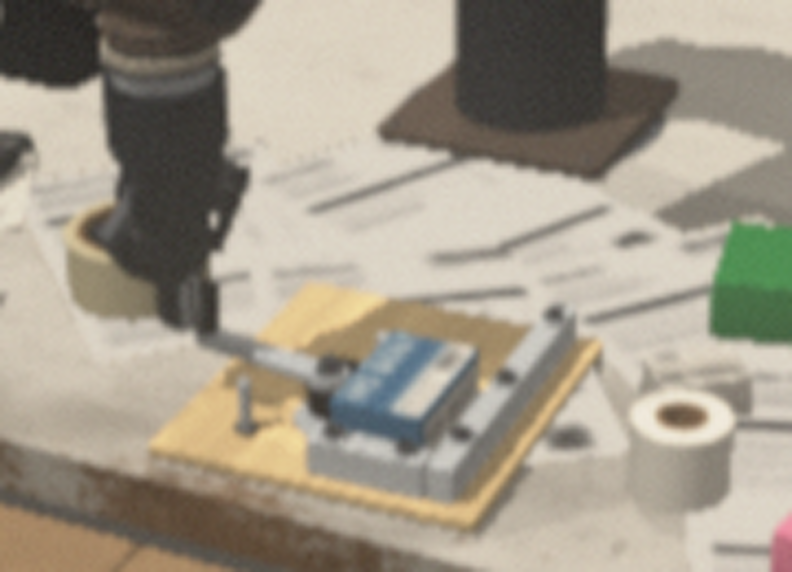

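```bash
python3 arc.py .024 -1.9 -2.0 -2.1 -2.2 -2.3 -2.4 -2.5 -2.6 -2.7 -2.8
```

```text
t 8.83 tcp [ 0.511  -0.0185  0.0616] jig [ 0.0533 -0.1161] r 0.5114 psi 1.386 tilt 0.0027 F [ 0.2  0.5 -0.5] q [-0.235  0.14   2.093  0.     0.906 -0.05 ] op -0.0
-1.9 [ 0.039 -0.115] [-0.07 -0.57  0.06] turn 1.23
-2.0 [ 0.029 -0.113] [-0.1  -0.96  0.06] turn 2.38
-2.1 [ 0.02  -0.111] [-0.1  -1.35  0.06] turn 3.52
-2.2 [ 0.01  -0.108] [-0.06 -1.74  0.06] turn 4.67
-2.3 [ 0.002 -0.104] [ 0.02 -2.12  0.06] turn 5.82
-2.4 [-0.007 -0.099] [ 0.14 -2.5   0.06] turn 6.96
-2.5 [-0.015 -0.093] [ 0.3  -2.86  0.05] turn 8.11
-2.6 [-0.022 -0.087] [ 0.49 -3.2   0.05] turn 9.25
-2.7 [-0.029 -0.079] [ 0.72 -3.52  0.05] turn 10.4
-2.8 [-0.034 -0.071] [ 0.97 -3.82  0.05] turn 11.55
```

```bash
python3 -m creep '[-0.05,-0.5,0,1.2, -0.1,-0.95,0,2.4, -0.1,-1.35,0,3.5, -0.05,-1.75,0,4.7, 0,-2.1,0,5.8, 0.15,-2.5,0,7, 0.3,-2.85,0,8.1, 0.5,-3.2,0,9.2,0.5,-3.2,0,9.2]'; python3 -c "
from h import *
t=imaging.read_camera('top'); s=imaging.read_camera('side')
crop('top',t,215,140,150,110,5,'pics/t7.png'); crop('side',s,185,150,180,130,4.4,'pics/s7.png')
"; python3 arc.py .024 -2.7 -2.8 -2.9 -3 -3.1 -3.15 -3.2
```

```text
time: 9.58
eef_pos: [0.434, 0.0093, 0.0607]
tcp_rot: [0.958, 0.287, 0.0, 0.0]
contact_force: [0.4, -0.1, -0.9]
opening: 0.0
t 9.68 tcp [0.4348 0.0088 0.0607] jig [-0.0219 -0.0859] r 0.4349 psi 0.586 tilt 0.0015 F [ 0.5 -0.1  0.2] q [-0.214 -0.027  2.271  0.     0.896  0.771] op 0.0
-2.7 [-0.029 -0.079] [-0.09 -0.37  0.03] turn 1.23
-2.8 [-0.034 -0.071] [-0.13 -0.76  0.03] turn 2.37
-2.9 [-0.039 -0.063] [-0.12 -1.15  0.03] turn 3.52
-3.0 [-0.044 -0.054] [-0.08 -1.54  0.03] turn 4.67
-3.1 [-0.047 -0.045] [ 0.   -1.92  0.03] turn 5.81
-3.15 [-0.048 -0.04 ] [ 0.06 -2.11  0.03] turn 6.38
-3.2 [-0.049 -0.035] [ 0.12 -2.29  0.03] turn 6.96
```

View pics/s7.png

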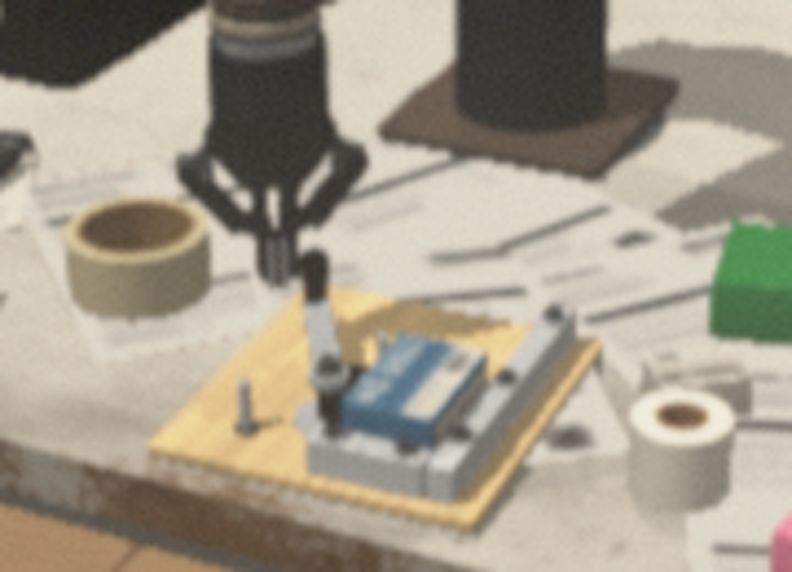

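View pics/t7.png

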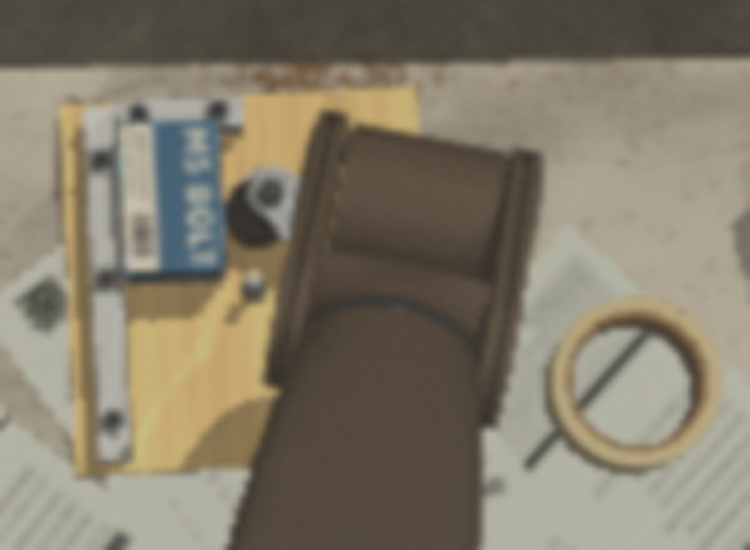

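```bash
python3 -m creep '[-0.05,-0.2,0,0.6,-0.1,-0.4,0,1.2, -0.1,-0.6,0,1.8, -0.13,-0.76,0,2.4,-0.12,-0.95,0,3, -0.12,-1.15,0,3.5,-0.1,-1.35,0,4.1, -0.08,-1.54,0,4.7,-0.05,-1.7,0,5.2,-0.05,-1.7,0,5.2]'; python3 -c "
from h import *
t=imaging.read_camera('top'); s=imaging.read_camera('side')
crop('top',t,215,140,150,110,5,'pics/t8.png'); crop('side',s,185,150,180,130,4.4,'pics/s8.png')
"; python3 arc.py .024  -3 -3.1 -3.15 -3.2
```

```text
time: 10.52
eef_pos: [0.4104, 0.0436, 0.0605]
tcp_rot: [0.998, 0.065, 0.0, 0.0]
contact_force: [0.0, 0.5, 1.2]
opening: -0.002
t 10.62 tcp [0.4103 0.0435 0.0603] jig [-0.0451 -0.0504] r 0.4126 psi 0.131 tilt 0.0007 F [ 0.3  0.7 -0.1] q [-0.142 -0.08   2.322  0.     0.899  1.298] op -0.0
-3.0 [-0.044 -0.054] [0.04 0.16 0.01] turn -0.55
-3.1 [-0.047 -0.045] [-0.05 -0.22  0.01] turn 0.6
-3.15 [-0.048 -0.04 ] [-0.09 -0.42  0.01] turn 1.17
-3.2 [-0.049 -0.035] [-0.11 -0.61  0.01] turn 1.75
```

View pics/s8.png

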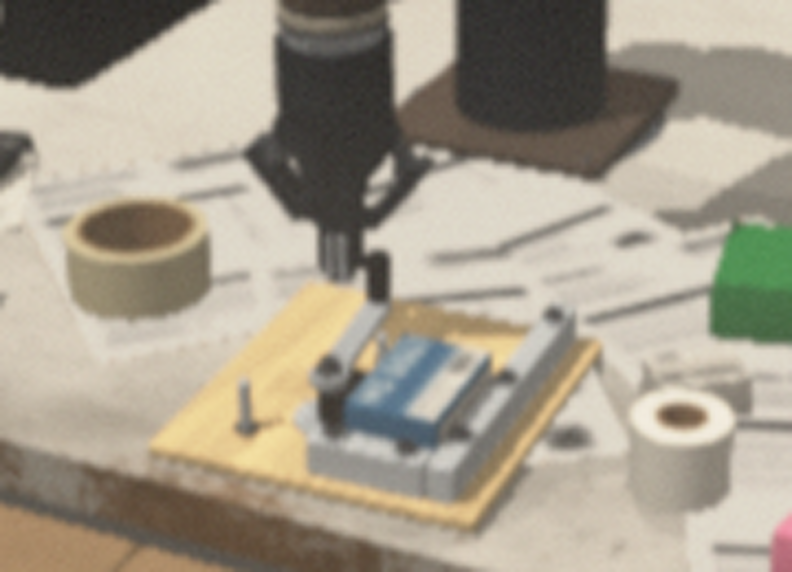

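View pics/t8.png

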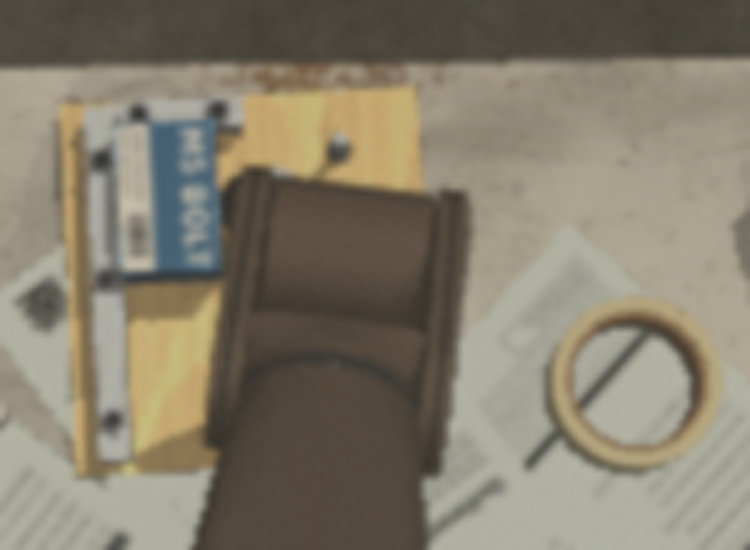

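```bash
S='from h import *
show()'; python3 -m creep '[0,-0.1,0,0.3,-0.03,-0.2,0,0.6,-0.03,-0.2,0,0.6]'>/dev/null; python3 -c "$S"; python3 -m creep '[0,-0.1,0,0.3,0,-0.2,0,0.5,0,-0.2,0,0.5]'>/dev/null; python3 -c "$S"; python3 -m creep '[0,-0.1,0,0,0,-0.1,0,0]'>/dev/null; python3 -c "$S"
```

```text
t 10.87 tcp [0.4087 0.0478 0.0603] jig [-0.0465 -0.046 ] r 0.4115 psi 0.078 tilt 0.0014 F [-0.4 -2.8  2. ] q [-1.300e-01 -8.300e-02  2.325e+00 -2.000e-03  8.990e-01  1.363e+00] op -0.0
t 11.12 tcp [0.4075 0.0523 0.0601] jig [-0.0476 -0.0415] r 0.4108 psi 0.036 tilt 0.0037 F [-3.5 -5.5  2.7] q [-0.119 -0.082  2.325 -0.004  0.901  1.419] op -0.01
t 11.28 tcp [0.4074 0.0531 0.0602] jig [-0.0476 -0.0407] r 0.4109 psi 0.039 tilt 0.008 F [ -3.8 -13.4   2.5] q [-0.114 -0.082  2.324 -0.01   0.901  1.424] op -0.0
```

```bash
S='from h import *
show()'; python3 -m creep '[0,-0.08,0,0,0,-0.08,0,0,0,-0.08,0,0]'>/dev/null; python3 -c "$S"; python3 -m creep '[0,0.4,0,0,0,0.9,0,0,0,1.6,0,0,0,1.6,-1.5,0,0,2.5,-3,0,0,3.5,-3.5,0,0,4.5,-3.5,0,0,5.5,-3.5,0,0,6.5,-3.5,0,0,7.5,-3.5,0,0,8,-3.5,0,0,8,-3.5,0,0,8,-3.5,0]'; python3 -c "
from h import *
t=imaging.read_camera('top'); s=imaging.read_camera('side')
crop('top',t,215,140,150,110,5,'pics/t9.png'); crop('side',s,185,170,180,100,4.4,'pics/s9.png')
show()"
```

```text
t 11.53 tcp [0.4074 0.0533 0.0603] jig [-0.0476 -0.0405] r 0.4109 psi 0.041 tilt 0.0119 F [ -4.8 -20.5   3.6] q [-0.111 -0.081  2.323 -0.015  0.901  1.429] op 0.0
time: 12.62
eef_pos: [0.4141, -0.1419, 0.1473]
tcp_rot: [1.0, 0.016, -0.0, -0.001]
contact_force: [0.4, 1.3, -1.0]
opening: 0.003
t 12.72 tcp [ 0.414  -0.1409  0.1472] jig [-0.0482 -0.2348] r 0.4374 psi 0.033 tilt 0.0014 F [0.7 0.4 0. ] q [-5.610e-01 -1.670e-01  2.214e+00  1.000e-03  1.096e+00  9.760e-01] op 0.0
```

View pics/s9.png

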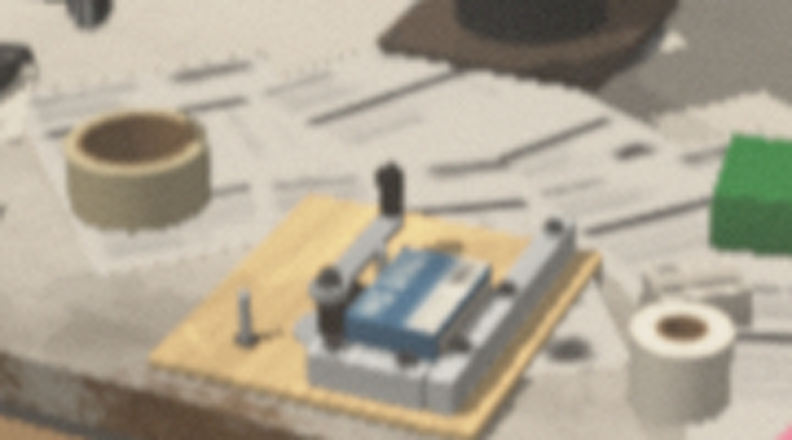

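View pics/t9.png

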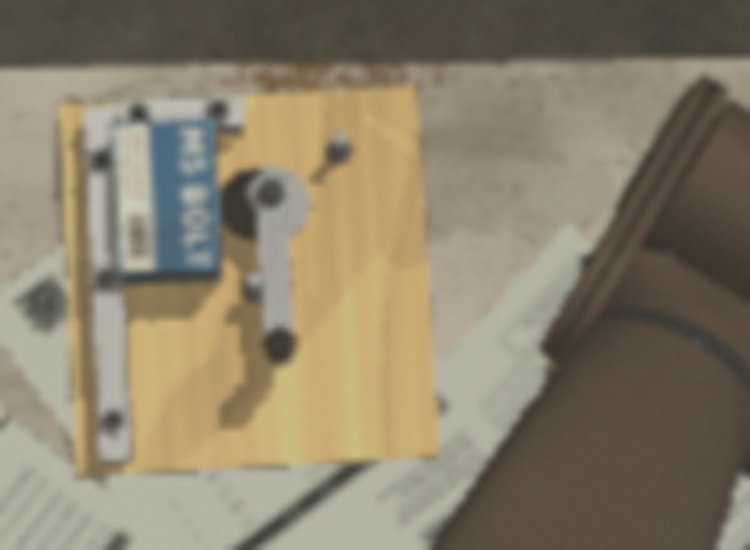

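```bash
python3 -m creep '[0,0,0,0,0,0,0,0,0,0,0,0]'; python3 -c "
from h import *
from fit import tp
a=unproj('top',tp([[113,122],[216,119],[218,271],[124,276]]),.058)
b=unproj('top',tp([[100,160],[112,421]]),.040); d=np.diff(b,axis=0)[0]; e=a[0]-a[3]; f=a[1]-a[2]
print('yaw fence,carton edges',[np.arctan2(v[1],v[0]).round(3) for v in(-d,e,f)],a.round(3))
for k in('tape_roll','label_roll','small_box'):
  imaging.read_camera('top'); print(k,[(round(r['p'],2),np.round(r['uv'],1)) for r in imaging.silhouettes('top',k)[:2]])
print(ctrl.sign_off())"
```

```text
time: 12.97
eef_pos: [0.4143, -0.1412, 0.1475]
tcp_rot: [1.0, 0.017, 0.0, -0.0]
contact_force: [0.2, -0.8, -0.4]
opening: 0.004
yaw fence,carton edges [np.float64(0.04), np.float64(0.064), np.float64(0.002)] [[0.539 0.173 0.058]
 [0.54  0.112 0.058]
 [0.448 0.112 0.058]
 [0.446 0.167 0.058]]
tape_roll [(0.65, array([268.5, 198.9]))]
label_roll [(0.74, array([198.7, 191.9]))]
small_box [(0.9, array([202.4, 225.4]))]
the job is handed in; nothing more can be done
None
```

The carton is up against the end stop and the lever is closed on its stop pin. I handed the job in at about 13 s, with no verdict reported. Everything was done by pushing with the shut fingertips, first on the carton's rear end and then on the knob round its arc.

**What the last checks showed**
- **End stop:** the push stalled with the force rising to 13 N, and the later pictures show the carton in the same place.
- **Lever:** the push at the knob stalled at about 20 N. The last picture shows the arm along the jig's −x, touching the pin, and the cam against the carton.
- **Carton and fence:** it looks flat and closed up to the fence.
- **Robot:** it stood clear at rest, with no force on the tool.

**What was uncertain or disagreed**
- **Squareness:** I picked the edges by hand. The carton's two sides came out at 0.064 and 0.002 rad against 0.040 rad for the fence. They average 0.033 rad, so it is square within what this picture can resolve (about 3 mm per pixel).
- **Seat and cam force:** I could not check the few-mm seat tolerances or the cam's 5 N hold directly.
- **Loose things:** the label roll and small box were found where they had been, within about 2 pixels (about 6 mm). For the tape roll the network reported the jig instead. The pictures show the tape roll where it was.

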